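# Shut the filter drawer and find the socket for its clamp nut

### The arm

A 7-joint arm with a two-finger parallel gripper is mounted at the origin on the work surface; the furniture and walls round the work are solid. World frame = base frame: x ahead of the robot, y to its left, z up, the work surface at z = 0. Lengths are in m, angles in degrees, forces in N, time in s.
With the tool pointing down it reaches from about 0.35 to 0.9 m from the base axis. Payload 19.9 kg.
Tool frame: the origin (TCP) lies on the centre line of the jaws, within the pads' length; the fingertips stand 11 mm ahead of it and the grasp point (between the pads) lies 8 mm behind it; z points along the fingers, y is the direction in which the jaws open and shut (so a half turn about z gives the same grasp; the last joint's range is limited). The gripper opens to 94 mm and grips with 3 to 60 N. Pads are 16 mm wide; open, the fingers measure 119 mm over their backs; the gripper's body (75 mm by 177 mm) begins 78 mm behind the grasp point.
Start: joints at [-69.414, 23.915, -0.59, 92.452, 0.269, 63.638, -3.037], TCP at [0.244, 0.575, 0.216] pointing down, gripper open.
Joint ranges: [-161.28, 161.28], [-22.2, 115.67], [-73.04, 71.86], [3.21, 147.25], [-68.34, 248.33], [10.77, 114.83], [-161.83, 161.83]. Speed limits (degrees/s): [108.29, 108.29, 136.94, 136.94, 172.46, 172.46, 172.46].

### API

Orientations are given as a 3x3 rotation matrix whose columns are the frame's x, y, z axes.
In Python, from station import arm gives the robot as it stands.
- The arm moves only by the tool carry_out, never from a script. Its argument "steps" is a list that holds one entry, the list of rows, each a list of 7 numbers: the shift along the tool's x, y, z in m, then the turn, a rotation vector about the tool's x, y, z in degrees, then the closure, from 0 (fully open) to 1 (shut). In form: [[[x, y, z, wx, wy, wz, claw], ...]]. A call has 1 to 5 rows; each row shifts and turns the pose as measured when the row begins, along the tool's axes as they then stand; what a row does not reach is not made up. A row lasts 1/8 s, in which the tool goes at most 62.5 mm and 10.7 degrees, less where a joint would pass 70% of its speed; a pose out of reach is approached as far as the arm can. A call is refused whole if a number of a shift passes 0.0625 or a number of a turn 10.7, either way. A call with a gripper value outside its range is refused whole. The fingers move at their own pace and stop on an object; "force" is the grip in N (left out, the last holds). Time passes only in rows, so rows that do not move let the fingers close. It gives the time, the measured TCP pose, the force and the opening at its end, in the units of the state.
- arm.state(): the state, without advancing time (a new reading comes with each control period).
- arm.get_image(name): name is "side" or "top"; returns (picture, depth): 384x512x3 uint8, blue, green, red; 384x512 float32, m along the optical axis (not along the pixel's ray), 0 where there is no reading.
- arm.camera_info(name): a dict with "camera_matrix" (3x3 intrinsics, pixels), "xyz" and "attitude" of the camera in the world. Camera axes: x right, y up, looking along -z (the intrinsics and any distortion apply to the point x, -y, -z); pixel columns grow to the right and rows downward; lengths in m; the calibration is good to about 2 mm. A picture is of the moment at which its call begins. camera_info takes no time and is no camera call.
- arm.hand_in(): hands the job in, once; it reports no verdict.
The state is a dict: "clock": time; "joint_pos": joint angles; "qd": joint speeds; "joint_efforts": joint torques, N m; "ee_pos": TCP position; "tool_rot": TCP orientation; "contact_force": force on the tool from outside, world axes, zero at the start; "moment": the same for the moment, N m; "finger_gap": opening from 0.0 (shut) to 1.0 (fully open).
Only numpy, scipy, OpenCV 4.12 (cv2) and the standard library are available. Lean on these libraries where they do the work, as an engineer would, in place of code of your own. Each camera call takes 0.05 s, during which the arm holds its last target.

### The job

Push the filter drawer of the green extraction unit fully home. Then find, by trying, which of the three sockets in the blue tray fits the drawer's clamp nut, the hex nut inside the red ring on the unit's lid: a socket that does not go all the way down onto the lid is wrong and goes back, standing upright in the tray. Finish with the right socket upright and fully down on the nut, still held in the gripper, the other two standing in the tray, and the empty cup and the tape roll near the unit left where they are.

Things in the scene. Friction and masses are not known exactly. Their poses are not given: they have to be found in the camera images.
- filter_drawer (a joint): the filter drawer in the front of the green extraction unit (unit 150 x 150 mm, 85 mm high, fixed): metres it stands open, 0 = home against its stop, at most 0.055. Friction of about 4 N holds it where it is left.
- drawer_grip (a point): centre of the outer face of the black grip (60 mm wide, 22 mm high, centre 49 mm above the table, 14 mm out from the drawer front); moves with the drawer. x points into the unit, the way the drawer is pushed home; y along the front; z up. Closed, this face lies 73 mm in front of the clamp nut's axis.
- clamp_seat (a point): point on the lid (85 mm above the table) on the axis of the clamp nut, in a red ring 66 mm across; z up, x to the unit's back. The brass hex nut here is fixed, 14 mm high, its top 3 mm chamfered, flats facing +x and -x, on a stud standing 18 to 40 mm above the lid. Two other nuts 55 mm farther back, 45 mm to either side, are not used; the three change places between runs.
- tray: blue open tray, 80 (x) x 215 (y) mm, walls 4 mm thick and 16 mm high, floor 4 mm thick, fixed; origin at the centre of its underside. The three sockets stand on its floor in a row along its y, 65 mm apart, in any order.
- socket_p_grip (a point): centre of the square adapter (24 x 24 mm, 40 mm high) on top of a steel socket 44 mm across, 48 mm high: one of three tools alike outside (88 mm high in all, 0.17 kg), standing mouth down. The point is 68 mm above the mouth; z up, x and y square to the adapter's faces. The hexagonal opening below has flats facing +x and -x; its size is not told.
- socket_q_grip (a point): centre of the square adapter (24 x 24 mm, 40 mm high) on top of a steel socket 44 mm across, 48 mm high: one of three tools alike outside (88 mm high in all, 0.17 kg), standing mouth down. The point is 68 mm above the mouth; z up, x and y square to the adapter's faces. The hexagonal opening below has flats facing +x and -x; its size is not told.
- socket_r_grip (a point): centre of the square adapter (24 x 24 mm, 40 mm high) on top of a steel socket 44 mm across, 48 mm high: one of three tools alike outside (88 mm high in all, 0.17 kg), standing mouth down. The point is 68 mm above the mouth; z up, x and y square to the adapter's faces. The hexagonal opening below has flats facing +x and -x; its size is not told.
- socket_p: the whole tool of socket_p_grip; origin at the centre of its mouth. If it fits, it goes down until its mouth meets the lid (adapter centre 68 mm above clamp_seat), with 1.2 mm play each side; a sixth of a turn makes no difference. Just one of the three fits; a wrong one stops 9 mm or more higher, on the nut or the stud's tip.
- socket_q: the whole tool of socket_q_grip; origin at the centre of its mouth. If it fits, it goes down until its mouth meets the lid (adapter centre 68 mm above clamp_seat), with 1.2 mm play each side; a sixth of a turn makes no difference. Just one of the three fits; a wrong one stops 9 mm or more higher, on the nut or the stud's tip.
- socket_r: the whole tool of socket_r_grip; origin at the centre of its mouth. If it fits, it goes down until its mouth meets the lid (adapter centre 68 mm above clamp_seat), with 1.2 mm play each side; a sixth of a turn makes no difference. Just one of the three fits; a wrong one stops 9 mm or more higher, on the nut or the stud's tip.
- cup: clear empty plastic cup, 113 mm across, 52 mm high, to be left alone; origin at the centre of its underside
- tape: roll of packing tape lying flat, 83 mm across, 24 mm high, to be left alone; origin at the centre of its underside

How it is judged:
By the outcome, as a careful person would: the job done as asked, in the order asked, and still so for the second after the job is handed in, while the arm keeps its last pose, push and grip.
It also fails if it takes over 72 s, if anything falls off the work surface, if the arm or the gripper's body presses on something with over 40 N, if the wrist force passes 120 N, or if a joint passes its speed limit or range.

## Working session

There is one attempt and no reset: what is moved stays moved. The work goes in short steps, Python scripts to look and compute and a tool call to move; the robot and the scene stay as the last step left them, time stands still between calls to the robot, and variables do not carry over. Pictures are saved under pics/ and viewed, and the job is handed in when it is done.

Besides the shell and the picture viewer there is one more tool, called after ">>>" in YAML: its name, and indented under it one key for each argument. carry_out: Moves the arm, as the interface text tells. Its arguments: {"type":"object","properties":{"steps":{"type":"array"},"force":{"type":"number"}},"required":["steps"]}

```bash
ls; mkdir -p pics
python3 - <<'E'
from station import arm
import cv2,numpy as np
for n in("side","top"):
    im,d=arm.get_image(n); cv2.imwrite(f"pics/{n}0.png",im); np.save(f"{n}0.npy",d); print(n,arm.camera_info(n))
print(arm.state())
E
```

```text
pics
side {'camera_matrix': array([[359.62170687,   0.        , 255.87600438],
       [  0.        , 359.62170687, 184.80228919],
       [  0.        ,   0.        ,   1.        ]]), 'xyz': array([1.20947341, 0.39449985, 0.60155266]), 'attitude': array([[-0.51041457, -0.49128967,  0.70577009],
       [ 0.859902  , -0.28515891,  0.42338275],
       [-0.00674694,  0.82299384,  0.56801023]])}
top {'camera_matrix': array([[359.91128595,   0.        , 251.38930938],
       [  0.        , 359.91128595, 191.16897235],
       [  0.        ,   0.        ,   1.        ]]), 'xyz': array([0.34717928, 0.02199866, 0.91244594]), 'attitude': array([[-0.09582364,  0.96706127, -0.23581844],
       [-0.99538523, -0.09187915,  0.02768514],
       [ 0.00510643,  0.23738308,  0.97140269]])}
{'clock': 0.1, 'joint_pos': array([-69.41337101,  23.94296903,  -0.5919154 ,  92.47983427,
         0.2700193 ,  63.63825266,  -3.03522294]), 'qd': array([-0.00645703, -0.02682883,  0.00021946, -0.08415236,  0.01341542,
       -0.02493289,  0.022387  ]), 'joint_efforts': array([ 2.67867115e-03, -8.52575326e+01,  6.40618633e-01, -4.26691282e+01,
       -4.88868495e-02,  1.62861863e-02, -1.59714529e-05]), 'ee_pos': array([0.2437258 , 0.57518475, 0.21592213]), 'tool_rot': array([[-9.20772540e-01,  3.90099758e-01, -3.28633167e-04],
       [ 3.90099888e-01,  9.20772013e-01, -9.88654490e-04],
       [-8.30776544e-05, -1.03852567e-03, -9.99999457e-01]]), 'contact_force': array([-0.16841659,  0.10390383, -0.11529214]), 'moment': array([-0.0144194 ,  0.07188459,  0.01746719]), 'finger_gap': 0.9988017426269993}
```

View pics/side0.png

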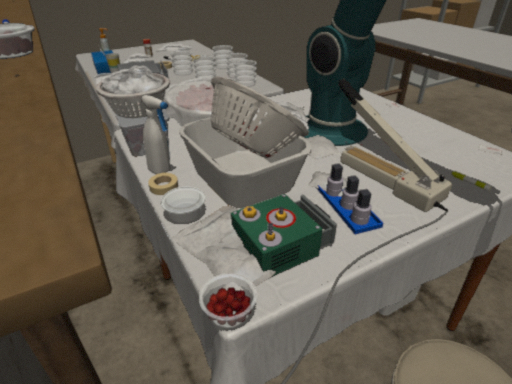

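View pics/top0.png

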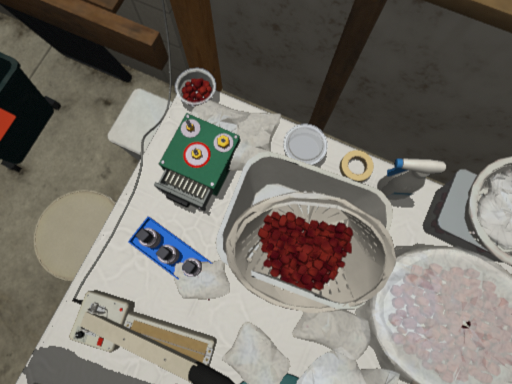

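The side view shows the green unit at about (280,230) with its red ring around the nut at (281,217), the blue tray with three sockets at (350,207), the cup at (183,207) and the tape at (163,183). The top view shows the unit at (198,155) with its ring at (197,154), the open drawer at (185,190), and the sockets at (149,238), (168,255) and (191,267).

```bash
cat > h.py <<'E'
import numpy as np,cv2
from station import arm
CI={n:arm.camera_info(n) for n in("side","top")}
def cloud(n,d):
    c=CI[n];K=c["camera_matrix"];v,u=np.mgrid[0:384,0:512]
    x=(u-K[0,2])/K[0,0]*d;y=(v-K[1,2])/K[1,1]*d
    return np.stack([x,-y,-d],-1)@c["attitude"].T+c["xyz"]
def proj(n,P):
    c=CI[n];K=c["camera_matrix"];q=(np.atleast_2d(P)-c["xyz"])@c["attitude"]
    return np.stack([K[0,2]+K[0,0]*q[:,0]/-q[:,2],K[1,2]+K[1,1]*-q[:,1]/-q[:,2]],-1)
def ray(n,uv,z):
    c=CI[n];K=c["camera_matrix"];r=np.array([(uv[0]-K[0,2])/K[0,0],-(uv[1]-K[1,2])/K[1,1],-1])@c["attitude"].T
    return c["xyz"]+r*(z-c["xyz"][2])/r[2]
E
python3 - <<'E'
from h import *
for n,(a,b,c,d) in {"top":(120,210,105,290),"side":(225,385,160,275)}.items():
    im=cv2.imread(f"pics/{n}0.png");s=4 if n=="side" else 3.2
    cr=cv2.resize(im[c:d,a:b],None,fx=s,fy=s,interpolation=cv2.INTER_CUBIC);cv2.imwrite(f"pics/{n}0z.png",cr);print(cr.shape)
im=cv2.imread("pics/top0.png");hsv=cv2.cvtColor(im,cv2.COLOR_BGR2HSV)
for n in("top","side"):
    im=cv2.imread(f"pics/{n}0.png");hsv=cv2.cvtColor(im,cv2.COLOR_BGR2HSV);P=cloud(n,np.load(f"{n}0.npy"))
    H,S,V=cv2.split(hsv)
    red=((H<8)|(H>172))&(S>140)&(V>100)&(P[...,2]>.07)&(P[...,2]<.1)
    grn=(H>60)&(H<90)&(S>100)&(P[...,2]>.078)&(P[...,2]<.092)
    blu=(H>100)&(H<125)&(S>130)&(P[...,2]<.03)&(P[...,2]>-.01)
    for k,m in(("red",red),("grn",grn),("blu",blu)):
        m=m.astype(np.uint8);nn,l,st,ce=cv2.connectedComponentsWithStats(m)
        for i in range(1,nn):
            if st[i,4]>25:
                q=P[l==i];r=cv2.minAreaRect(q[:,:2].astype(np.float32)*1000);print(n,k,st[i],q.mean(0).round(4),[np.round(t,1) for t in r])
E
```

```text
(592, 288, 3)
(460, 640, 3)
top red [183 142  28  26 155] [0.6501 0.1208 0.0859] [array([651.8, 122.1]), array([65. , 64.4]), np.float64(47.0)]
top grn [ 160  115   79   75 2085] [0.6499 0.1172 0.0851] [array([662.3, 114.2]), array([148.2, 147.2]), np.float64(59.8)]
top blu [ 129  217   82   59 1166] [0.4488 0.2247 0.0064] [array([432.3, 213.8]), array([197.9,  78.2]), np.float64(49.5)]
side red [266 209  12  14  37] [0.6564 0.0977 0.0869] [array([655.7,  99.1]), array([52. , 14.3]), np.float64(7.9)]
side red [274 209  22  19  69] [0.6503 0.1419 0.0866] [array([650.2, 137.8]), array([66.7, 36.3]), np.float64(6.3)]
side grn [341 114  12   5  26] [0.0484 0.0652 0.0863] [array([43.4, 69.3]), array([ 9.3, 46.2]), np.float64(53.5)]
side grn [ 232  196   90   60 1787] [0.6725 0.1289 0.0856] [array([667.4, 117.5]), array([145.5, 149.5]), np.float64(59.9)]
side blu [96 65 14  8 87] [-0.0694 -1.3497  0.0109] [array([  -69.8, -1350. ]), array([26.6, 62.9]), np.float64(58.2)]
side blu [319 187  64  47 666] [0.4665 0.2349 0.0095] [array([435.8, 214.9]), array([195.1,  80.6]), np.float64(50.1)]
```

View pics/top0z.png

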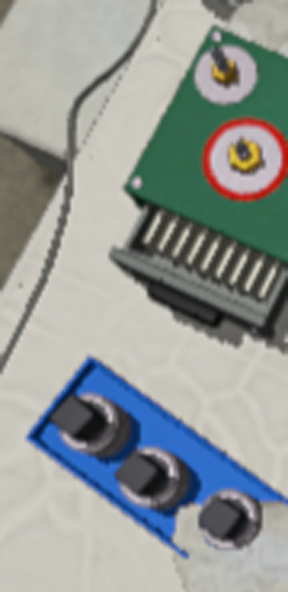

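View pics/side0z.png

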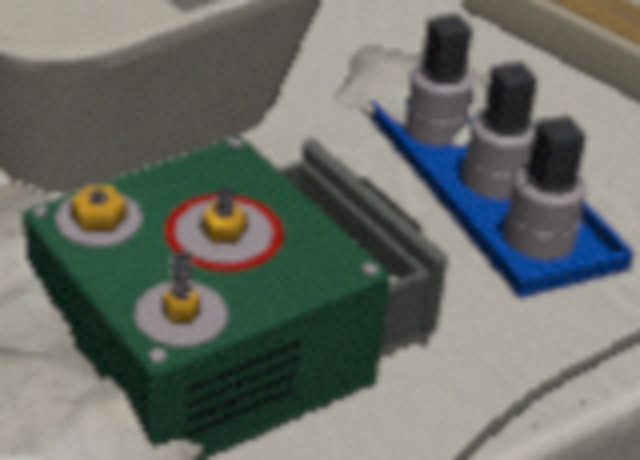

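The zooms show the drawer open, with black grip on its front-left side. The three sockets stand upright with square black adapters, and a white cloth overlaps the third one's tray end. Next I measure these.

Run:
```python
from h import *
ims={n:cv2.imread(f"pics/{n}0.png") for n in CI};C={n:cloud(n,np.load(f"{n}0.npy")) for n in CI}
for n in C:
    P=C[n];V=ims[n].max(-1)
    m=(np.abs(P[...,2]-.092)<.005)&(V<90)&(np.abs(P[...,0]-.43)<.12)&(np.abs(P[...,1]-.21)<.13)
    nn,l,st,ce=cv2.connectedComponentsWithStats(m.astype(np.uint8))
    for i in range(1,nn):
        if st[i,4]>8:
            q=P[l==i]
            # reproject pixels to z=.092 plane
            vu=np.argwhere(l==i);w=np.array([ray(n,(u,v),.092)[:2] for v,u in vu])
            r=cv2.minAreaRect((w*1000).astype(np.float32));print(n,st[i],q.mean(0).round(4),w.mean(0).round(4),[np.round(t,1) for t in r])
    # adapters+sockets all points z .06-.09
# ring fit: rays at z=.085
from scipy.optimize import least_squares
for n in C:
    hsv=cv2.cvtColor(ims[n],cv2.COLOR_BGR2HSV);H,S,V=cv2.split(hsv)
    P=C[n];m=((H<8)|(H>172))&(S>110)&(V>80)&(np.hypot(P[...,0]-.652,P[...,1]-.122)<.045)
    w=np.array([ray(n,(u,v),.085)[:2] for v,u in np.argwhere(m)])
    f=least_squares(lambda p:np.hypot(w[:,0]-p[0],w[:,1]-p[1])-p[2],[.652,.122,.03]);print(n,"ring",f.x.round(4),f.fun.std())
    g=(P[...,2]>.100)&(np.hypot(P[...,0]-.652,P[...,1]-.122)<.02);print("stud pts",P[g].round(3)[:12].tolist())
P=C["top"]
# drawer: points in unit frame
a=np.radians(-30.2);ux=np.array([np.cos(a),np.sin(a)]);uy=np.array([-ux[1],ux[0]])
for n in C:
    Q=C[n][...,:2]-[.652,.122];X=Q@ux;Y=Q@uy;Z=C[n][...,2]
    for zl,zh in((.03,.06),(.06,.075)):
        m=(Z>zl)&(Z<zh)&(X<-.06)&(X>-.16)&(abs(Y)<.09)
        if m.any(): print(n,zl,m.sum(),X[m].min(),np.percentile(X[m],[2,5,10,50]).round(4),Y[m].min(),Y[m].max())
# height map grid
for n in C:
  Pf=C[n].reshape(-1,3)
  print(n);
  for x in np.arange(.25,.85,.05):
    print(f"{x:.2f}",[ (lambda q:int(1000*q.max()) if len(q) else -9)(Pf[(abs(Pf[:,0]-x)<.025)&(abs(Pf[:,1]-y)<.025)&(Pf[:,2]<.4)][:,2]) for y in np.arange(.4,-.2,-.05)])
```

```text
side [332 164  11   6  47] [0.3924 0.1579 0.0918] [0.3927 0.158 ] [array([392.8, 157.4]), array([24.4, 25.4]), np.float64(49.6)]
side [348 176  11   7  55] [0.4293 0.2143 0.0919] [0.4295 0.2143] [array([429.8, 214.5]), array([27.2, 24.1]), np.float64(34.5)]
side [359 190  12   7  65] [0.4737 0.2582 0.0917] [0.4742 0.2583] [array([474.6, 258.8]), array([24.6, 25.4]), np.float64(30.2)]
top [136 229  14  13 108] [0.4684 0.2554 0.0914] [0.4683 0.2553] [array([467.7, 255.1]), array([25. , 23.3]), np.float64(41.8)]
top [156 246  14  14 103] [0.4241 0.211  0.0916] [0.424 0.211] [array([423.9, 211.3]), array([22.8, 21.5]), np.float64(41.3)]
top [182 261  13  13 105] [0.387  0.1555 0.0915] [0.387  0.1555] [array([387.3, 155.3]), array([23.5, 22. ]), np.float64(49.1)]
side ring [0.6496 0.1223 0.0304] 0.0017098981348666524
stud pts [[0.652, 0.119, 0.115], [0.652, 0.121, 0.115], [0.653, 0.124, 0.117], [0.65, 0.125, 0.115], [0.653, 0.119, 0.112], [0.655, 0.123, 0.115], [0.656, 0.125, 0.116], [0.651, 0.126, 0.114], [0.656, 0.121, 0.112], [0.656, 0.123, 0.113], [0.655, 0.125, 0.114], [0.653, 0.127,
[... 1559 characters left out ...]
 19, 19, 110, 119, 139, 146]
0.30 [91, 113, 126, 44, 17, 23, 21, 10, 135, 140, 140, 146, 192]
0.35 [61, 84, 57, 5, 22, 91, 31, 172, 146, 140, 137, 142, 194]
0.40 [13, 4, 4, 92, 95, 97, 139, 221, 169, 138, 147, 142, 285]
0.45 [11, 9, 51, 95, 94, 17, 139, 255, 286, 293, 306, 306, 298]
0.50 [3, 11, 18, 93, 17, 5, 56, 140, 286, 300, 305, 228, 101]
0.55 [-9, 11, 9, 17, 73, 73, 89, 139, 139, 41, 115, 139, 140]
0.60 [-9, 2, 12, 71, 87, 88, 90, 88, 140, 141, 140, 140, 49]
0.65 [-9, -9, 12, 5, 88, 114, 116, 106, 85, 134, 55, 56, 56]
0.70 [-9, -9, 10, 9, 88, 126, 99, 103, 88, 53, 56, 56, 55]
0.75 [-9, -9, 2, 4, 4, 123, 89, 54, 49, 40, 35, 3, -9]
0.80 [-9, -9, -9, -2, 5, 49, 50, 43, 38, 20, 12, -9, -9]
```

```bash
cat >> h.py <<'E'
from scipy.spatial.transform import Rotation as R
def down(ang):  # tool pointing down, tool y at world angle ang (deg); chooses the half turn nearest current
    best=None
    s=arm.state();
    for k in(0,180):
        a=np.radians(ang+k);y=np.array([np.cos(a),np.sin(a),0]);z=np.array([0,0,-1.]);M=np.stack([np.cross(y,z),y,z],1)
        t=np.linalg.norm(R.from_matrix(s["tool_rot"].T@M).as_rotvec())
        if best is None or t<best[0]: best=(t,M)
    return best[1]
def rows(P,M,claw,vmax=.06,wmax=10,n=None):
    s=arm.state();T=s["tool_rot"];dp=np.asarray(P)-s["ee_pos"];rv=R.from_matrix(T.T@M).as_rotvec(degrees=True)
    n=n or max(1,int(np.ceil(max(np.linalg.norm(dp)/vmax,np.linalg.norm(rv)/wmax))))
    out=[]
    for i in range(n):
        Ri=T@R.from_rotvec(rv*i/n,degrees=True).as_matrix()
        out.append([*(np.round(Ri.T@dp/n,4)),*(np.round(rv/n,2)),claw])
    print("n",n,"dp",dp.round(4),"rv",rv.round(2))
    for r in out: print([float(x) for x in r])
def st():
    s=arm.state();ty=s["tool_rot"][:,1];print("t",round(s["clock"],2),"p",s["ee_pos"].round(4),"F",s["contact_force"].round(1),"gap",round(s["finger_gap"],3),"yang",round(np.degrees(np.arctan2(ty[1],ty[0])),2),"tilt",s["tool_rot"][:2,2].round(4),"q",s["joint_pos"].round(1))
N=np.array([.651,.122]);A=np.radians(-30.2);UX=np.array([np.cos(A),np.sin(A)]);UY=np.array([-UX[1],UX[0]])
def U(x,y): return N+x*UX+y*UY
E
python3 - <<'E'
from h import *
print(U(-.16,0));rows([*U(-.16,0),.18],down(59.8),1.0)
E
```

```text
[0.51271603 0.20248319]
n 8 dp [ 0.269  -0.3727 -0.0359] rv [-0.06  0.01  7.24]
[-0.0491, -0.0298, 0.0045, -0.01, 0.0, 0.9, 1.0]
[-0.0496, -0.029, 0.0045, -0.01, 0.0, 0.9, 1.0]
[-0.05, -0.0282, 0.0045, -0.01, 0.0, 0.9, 1.0]
[-0.0505, -0.0274, 0.0045, -0.01, 0.0, 0.9, 1.0]
[-0.0509, -0.0266, 0.0045, -0.01, 0.0, 0.9, 1.0]
[-0.0513, -0.0258, 0.0045, -0.01, 0.0, 0.9, 1.0]
[-0.0517, -0.025, 0.0045, -0.01, 0.0, 0.9, 1.0]
[-0.0521, -0.0242, 0.0045, -0.01, 0.0, 0.9, 1.0]
```

>>> carry_out:
  steps:
    - [[-0.049,-0.03,0.0045,0,0,0.9,1],[-0.05,-0.029,0.0045,0,0,0.9,1],[-0.05,-0.028,0.0045,0,0,0.9,1],[-0.0505,-0.0275,0.0045,0,0,0.9,1],[-0.051,-0.0265,0.0045,0,0,0.9,1]]
  force: 30

```text
clock: 0.72
ee_pos: [0.4134, 0.3382, 0.1913]
tool_rot: [[-0.89, 0.457, -0.002], [0.457, 0.89, -0.002], [0.001, -0.002, -1.0]]
contact_force: [0.6, 0.4, -0.0]
finger_gap: 0.506
```

Run:
```python
from h import *
st();rows([*U(-.16,0),.14],down(59.8),1.0)
```

```text
t 0.72 p [0.4134 0.3382 0.1913] F [ 0.6  0.4 -0. ] gap 0.506 yang 62.82 tilt [-0.0023 -0.0015] q [-48.1  16.3   6.6 107.   -2.2  57.   22.3]
n 3 dp [ 0.0993 -0.1357 -0.0513] rv [-0.14 -0.07  3.02]
[-0.0501, -0.0251, 0.0171, -0.05, -0.02, 1.01, 1.0]
[-0.0505, -0.0242, 0.0171, -0.05, -0.02, 1.01, 1.0]
[-0.051, -0.0233, 0.0171, -0.05, -0.02, 1.01, 1.0]
```

>>> carry_out:
  steps:
    - [[-0.05,-0.025,0.017,0,0,1,1],[-0.0505,-0.024,0.017,0,0,1,1],[-0.051,-0.023,0.017,0,0,1,1],[0,0,0.042,0,0,0,1],[0,0,0.042,0,0,0,1]]

```text
clock: 1.35
ee_pos: [0.519, 0.1938, 0.0548]
tool_rot: [[-0.86, 0.51, 0.003], [0.51, 0.86, -0.001], [-0.003, 0.001, -1.0]]
contact_force: [1.4, 0.9, 0.3]
finger_gap: 0.008
```

Run:
```python
from h import *
st();rows([*U(-.135,0),.055],down(59.8),1.0,n=1)
```

```text
t 1.35 p [0.519  0.1938 0.0548] F [1.4 0.9 0.3] gap 0.008 yang 59.33 tilt [ 0.0028 -0.0005] q [-31.9  29.   10.3 110.1  -7.4  41.4  42. ]
n 1 dp [ 0.0153 -0.0039  0.0002] rv [ 0.06  0.15 -0.47]
[-0.0151, 0.0044, -0.0002, 0.06, 0.15, -0.47, 1.0]
```

>>> carry_out:
  steps:
    - [[-0.01,0.004,0,0,0,-0.4,1],[-0.012,0,0,0,0,0,1],[-0.012,0,0,0,0,0,1]]

```text
clock: 1.72
ee_pos: [0.5506, 0.1799, 0.055]
tool_rot: [[-0.865, 0.502, -0.002], [0.502, 0.865, -0.001], [0.001, -0.002, -1.0]]
contact_force: [-4.7, 2.3, -4.2]
finger_gap: 0.009
```

```bash
cat >> h.py <<'E'
def ux():
    s=arm.state();d=s["ee_pos"][:2]-N;print("unit X,Y",(d@UX).round(4),(d@UY).round(4),"Fx",(s["contact_force"][:2]@UX).round(1),"Fy",(s["contact_force"][:2]@UY).round(1))
E
python3 - <<'E'
from h import *
st();ux()
E
```

```text
t 1.73 p [0.5506 0.1799 0.055 ] F [-4.7  2.3 -4.2] gap 0.009 yang 59.85 tilt [-0.0015 -0.0014] q [-29.1  31.2  10.2 106.2  -7.6  43.4  45.1]
unit X,Y -0.1159 -0.0005 Fx -5.2 Fy -0.4
```

>>> carry_out:
  steps:
    - [[-0.011,0,0,0,0,0,1],[-0.01,0,0,0,0,0,1],[-0.004,0,0,0,0,0,1]]

```text
clock: 2.1
ee_pos: [0.574, 0.1668, 0.0574]
tool_rot: [[-0.865, 0.502, -0.001], [0.502, 0.865, -0.0], [0.001, -0.001, -1.0]]
contact_force: [-4.4, 0.8, -2.6]
finger_gap: -0.001
```

Run:
```python
from h import *
st();ux()
```

```text
t 2.1 p [0.574  0.1668 0.0574] F [-4.4  0.8 -2.6] gap -0.001 yang 59.86 tilt [-0.0012 -0.0002] q [-27.   32.5  10.3 103.5  -7.9  44.8  47.2]
unit X,Y -0.089 0.0 Fx -4.2 Fy -1.5
```

>>> carry_out:
  steps:
    - [[-0.004,0,0.001,0,0,0,1],[-0.003,0,0,0,0,0,1]]

```text
clock: 2.35
ee_pos: [0.5803, 0.1635, 0.057]
tool_rot: [[-0.865, 0.502, -0.001], [0.502, 0.865, 0.0], [0.001, -0.0, -1.0]]
contact_force: [-19.7, 8.6, 4.6]
finger_gap: 0.004
```

Run:
```python
from h import *
st();ux()
```

```text
t 2.35 p [0.5803 0.1635 0.057 ] F [-19.7   8.6   4.6] gap 0.004 yang 59.86 tilt [-0.0013  0.0004] q [-26.4  33.   10.3 102.7  -8.   45.1  47.7]
unit X,Y -0.0819 0.0003 Fx -21.4 Fy -2.5
```

>>> carry_out:
  steps:
    - [[-0.001,0,0,0,0,0,1],[0,0,0,0,0,0,1]]

```text
clock: 2.6
ee_pos: [0.5802, 0.1636, 0.057]
tool_rot: [[-0.865, 0.501, -0.004], [0.501, 0.865, 0.001], [0.004, -0.001, -1.0]]
contact_force: [-1.2, -0.1, -0.8]
finger_gap: 0.007
```

Run:
```python
from h import *
st();ux()
```

```text
t 2.6 p [0.5802 0.1636 0.057 ] F [-1.2 -0.1 -0.8] gap 0.007 yang 59.92 tilt [-0.0035  0.0009] q [-26.4  33.   10.2 102.6  -8.   45.3  47.8]
unit X,Y -0.0822 0.0003 Fx -1.0 Fy -0.7
```

>>> carry_out:
  steps:
    - [[-0.003,0,0,0,0,0,1],[-0.003,0,0,0,0,0,1]]

```text
clock: 2.85
ee_pos: [0.5804, 0.1635, 0.057]
tool_rot: [[-0.867, 0.499, -0.013], [0.499, 0.867, 0.003], [0.013, -0.004, -1.0]]
contact_force: [-24.6, 7.2, 18.0]
finger_gap: 0.006
```

Run:
```python
from h import *
st();ux()
```

```text
t 2.85 p [0.5804 0.1635 0.057 ] F [-24.6   7.2  18. ] gap 0.006 yang 60.09 tilt [-0.0135  0.003 ] q [-26.   33.3  10.  102.1  -8.2  46.   48.3]
unit X,Y -0.0819 0.0004 Fx -24.9 Fy -6.1
```

>>> carry_out:
  steps:
    - [[0.03,0,-0.01,0,0,0,0.6],[0.02,0,-0.04,0,0.5,0,0.5],[0,0,-0.05,0,0,0,0.45]]

```text
clock: 3.22
ee_pos: [0.5375, 0.1879, 0.1578]
tool_rot: [[-0.866, 0.499, -0.023], [0.499, 0.867, 0.005], [0.023, -0.007, -1.0]]
contact_force: [1.2, -0.6, 0.5]
finger_gap: 0.291
```

```bash
cat > fit.py <<'E'
from h import *
from scipy.optimize import minimize
ims={n:cv2.imread(f"pics/{n}0.png").max(-1).astype(np.float32) for n in CI}
def model(n,p,win,s=4):
    a=np.radians(p[2]);c,si=np.cos(a),np.sin(a)
    pts=[[p[0]+c*i-si*j,p[1]+si*i+c*j,z] for i in(-.012,.012) for j in(-.012,.012) for z in(.052,.092)]
    q=proj(n,pts)-[win[0],win[1]]
    h=cv2.convexHull(((q+.5)*s*16).astype(np.int32));m=np.zeros((win[3]*s,win[2]*s),np.float32)
    cv2.fillConvexPoly(m,h,1,shift=4);return cv2.resize(m,(win[2],win[3]),interpolation=cv2.INTER_AREA)
def fit(c0,cams):
    best=None
    wins={};obs={}
    for n in cams:
        u,v=proj(n,[*c0,.075])[0];wins[n]=(int(u)-18,int(v)-22,36,40);x,y,w,h=wins[n]
        g=ims[n][y:y+h,x:x+w];obs[n]=np.clip((115-g)/60,0,1)
    f=lambda p:sum(((model(n,p,wins[n])-obs[n])**2).sum() for n in cams)
    for a in range(0,90,10):
        r=minimize(f,[*c0,a],method="Nelder-Mead",options=dict(initial_simplex=[[*c0,a],[c0[0]+.004,c0[1],a],[c0[0],c0[1]+.004,a],[*c0,a+8]],maxiter=150))
        if best is None or r.fun<best.fun: best=r
    return best
if __name__=="__main__":
    for c in((.4713,.2569),(.4268,.2127),(.39,.1568)):
        for cams in(["top"],["side"],["top","side"]):
            r=fit(c,cams);print(cams,r.x[:2].round(4),(r.x[2]%90).round(1),round(r.fun,1))
E
python3 fit.py
python3 - <<'E'
from h import *
st();ux()
im,d=arm.get_image("top");cv2.imwrite("pics/top1.png",im);np.save("top1.npy",d);
cv2.imwrite("pics/top1z.png",cv2.resize(im[100:290,110:260],None,fx=3,fy=3,interpolation=cv2.INTER_CUBIC))
im,d=arm.get_image("side");cv2.imwrite("pics/side1.png",im);np.save("side1.npy",d);cv2.imwrite("pics/side1z.png",cv2.resize(im[140:280,215:395],None,fx=4,fy=4,interpolation=cv2.INTER_CUBIC))
E
```

```text
['top'] [0.4698 0.2563] 51.3 118.9
['side'] [0.4703 0.2563] 30.1 255.0
['top', 'side'] [0.4696 0.2558] 49.1 384.6
['top'] [0.4244 0.2103] 57.4 242.5
['side'] [0.4252 0.2135] 21.9 313.7
['top', 'side'] [0.4238 0.2118] 29.4 579.7
['top'] [0.3872 0.1534] 60.7 111.3
['side'] [0.3905 0.1575] 28.6 113.7
['top', 'side'] [0.387  0.1555] 29.2 239.7
t 3.23 p [0.5375 0.1879 0.1578] F [ 1.2 -0.6  0.5] gap 0.291 yang 60.08 tilt [-0.0229  0.0053] q [-30.8  22.8  11.2 103.2  -6.1  55.7  43.2]
unit X,Y -0.1312 -0.0001 Fx 1.3 Fy 0.1
```

View pics/top1z.png

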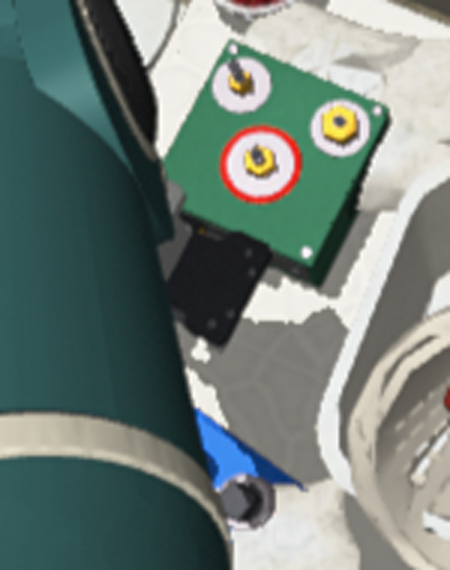

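View pics/side1z.png

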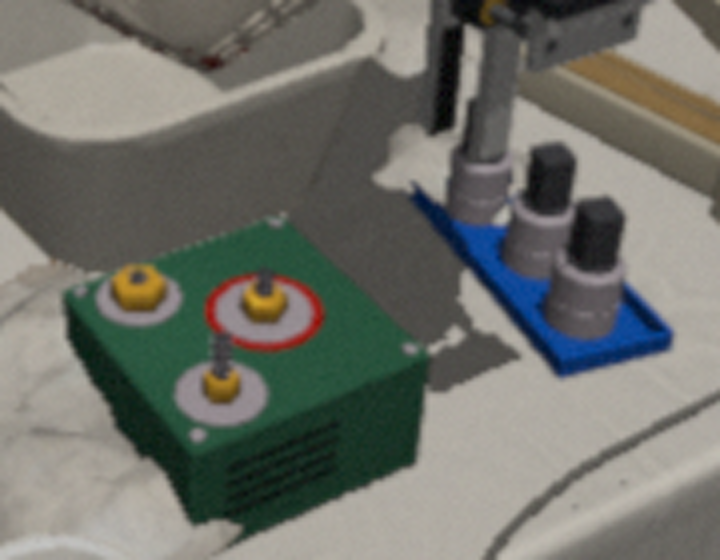

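Run:
```python
import cv2
im=cv2.imread("pics/top0.png")[222:282,130:212];cv2.imwrite("pics/s_top.png",cv2.resize(im,None,fx=9,fy=9,interpolation=cv2.INTER_CUBIC))
im=cv2.imread("pics/side0.png")[155:230,320:385];cv2.imwrite("pics/s_side.png",cv2.resize(im,None,fx=8,fy=8,interpolation=cv2.INTER_CUBIC))
```

```text
(no output)
```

View pics/s_top.png

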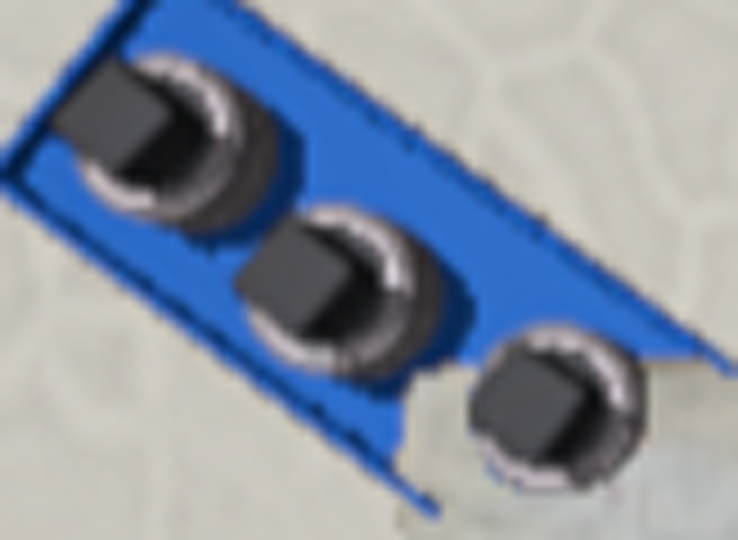

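View pics/s_side.png

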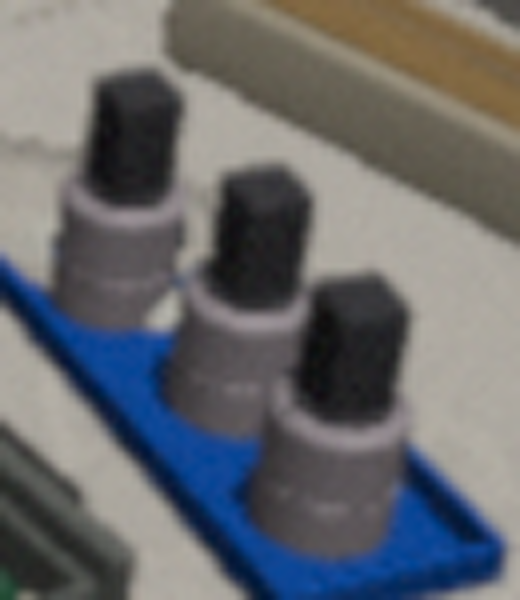

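The drawer no longer shows in front of the unit in the side view (it sits flush). In the enlarged top picture the adapters' top corners are clear, e.g. the first at zoom (105,62), (178,115), (125,180), (50,118). I convert them to poses.

Run:
```python
from h import *
def go(n,o,s,cs):
    w=np.array([ray(n,(x/s-.5+.5/s+o[0],y/s-.5+.5/s+o[1]),.092)[:2] for x,y in cs])
    e1=(w[1]-w[0]+w[2]-w[3])/2;e2=(w[3]-w[0]+w[2]-w[1])/2
    print(n,w.mean(0).round(4),np.linalg.norm(e1).round(4),np.linalg.norm(e2).round(4),np.degrees(np.arctan2(e1[1],e1[0])).round(1)%90,np.degrees(np.arctan2(e2[1],e2[0])).round(1)%90)
for cs in([(105,62),(178,115),(125,180),(50,118)],[(295,215),(352,275),(310,340),(238,282)],[(520,345),(592,385),(548,460),(472,405)]):
    go("top",(130,222),9,cs)
for cs in([(350,275),(405,300),(370,325),(310,290)],[(262,168),(312,190),(270,212),(220,182)],[(150,72),(183,95),(145,115),(98,90)]): go("side",(320,155),8,cs)
# tray rect corners
for n in CI:
    for q in ([(-.04,-.1075),(.04,-.1075),(.04,.1075),(-.04,.1075)],):pass
```

```text
top [0.4682 0.2556] 0.0245 0.0198 48.099999999999994 45.19999999999999
top [0.424  0.2108] 0.0224 0.0199 43.80000000000001 49.5
top [0.3888 0.1541] 0.0221 0.0196 53.0 51.30000000000001
side [0.47   0.2567] 0.0207 0.0172 71.5 67.0
side [0.4258 0.2134] 0.0197 0.0187 70.5 63.8
side [0.3902 0.1597] 0.0187 0.0211 65.0 65.2
```

Run:
```python
from h import *
st();rows([.469,.256,.135],down(-40),.45)
```

```text
t 3.33 p [0.5411 0.1881 0.1621] F [0.4 0.2 0.5] gap 0.374 yang 60.01 tilt [-0.0145  0.0087] q [-30.8  22.5  11.3 102.9  -6.1  55.7  43.2]
n 8 dp [-0.0721  0.0679 -0.0271] rv [  0.69  -0.79 -79.99]
[0.012, 0.0028, 0.0036, 0.09, -0.1, -10.0, 0.45]
[0.0113, 0.0049, 0.0036, 0.09, -0.1, -10.0, 0.45]
[0.0103, 0.0068, 0.0035, 0.09, -0.1, -10.0, 0.45]
[0.009, 0.0085, 0.0035, 0.09, -0.1, -10.0, 0.45]
[0.0074, 0.0099, 0.0035, 0.09, -0.1, -10.0, 0.45]
[0.0055, 0.011, 0.0035, 0.09, -0.1, -10.0, 0.45]
[0.0035, 0.0118, 0.0034, 0.09, -0.1, -10.0, 0.45]
[0.0014, 0.0123, 0.0034, 0.09, -0.1, -10.0, 0.45]
```

>>> carry_out:
  steps:
    - [[0.012,0.003,0.0035,0.1,-0.1,-10,0.45],[0.0115,0.005,0.0035,0.1,-0.1,-10,0.45],[0.0105,0.007,0.0035,0.1,-0.1,-10,0.45],[0.009,0.0085,0.0035,0.1,-0.1,-10,0.45],[0.0075,0.01,0.0035,0.1,-0.1,-10,0.45]]

```text
clock: 3.95
ee_pos: [0.4986, 0.2306, 0.1459]
tool_rot: [[-0.931, -0.364, 0.003], [-0.364, 0.931, 0.001], [-0.003, -0.0, -1.0]]
contact_force: [0.7, 0.5, 0.4]
finger_gap: 0.55
```

Run:
```python
from h import *
st();rows([.469,.256,.135],down(-40),.45)
```

```text
t 3.95 p [0.4986 0.2306 0.1459] F [0.7 0.5 0.4] gap 0.55 yang 111.34 tilt [0.0026 0.0008] q [-2.810e+01  2.080e+01  1.000e-01  1.073e+02 -0.000e+00  5.180e+01
  8.330e+01]
n 3 dp [-0.0296  0.0254 -0.0109] rv [ -0.05   0.15 -28.66]
[0.0061, 0.0115, 0.0036, -0.02, 0.05, -9.55, 0.45]
[0.0041, 0.0123, 0.0036, -0.02, 0.05, -9.55, 0.45]
[0.002, 0.0128, 0.0036, -0.02, 0.05, -9.55, 0.45]
```

>>> carry_out:
  steps:
    - [[0.006,0.0115,0.0036,0,0,-9.5,0.45],[0.004,0.012,0.0036,0,0,-9.5,0.45],[0.002,0.012,0.0036,0,0,-9,0.45],[0,0,0,0,0,0,0.45]]

```text
clock: 4.45
ee_pos: [0.471, 0.2558, 0.1342]
tool_rot: [[-0.64, -0.769, 0.006], [-0.769, 0.64, 0.002], [-0.006, -0.003, -1.0]]
contact_force: [0.1, -0.8, -1.2]
finger_gap: 0.549
```

Run:
```python
from h import *
st();rows([.469,.256,.068],down(-40),.45)
```

```text
t 4.45 p [0.471  0.2558 0.1342] F [ 0.1 -0.8 -1.2] gap 0.549 yang 140.24 tilt [0.0065 0.0024] q [-26.6  20.4  -6.3 109.7   3.   49.6 105.8]
n 2 dp [-0.002   0.0002 -0.0662] rv [-0.2   0.34  0.24]
[0.0007, 0.001, 0.0331, -0.1, 0.17, 0.12, 0.45]
[0.0007, 0.0009, 0.0331, -0.1, 0.17, 0.12, 0.45]
```

>>> carry_out:
  steps:
    - [[0.0005,0.001,0.022,-0.1,0.2,0,0.45],[0.0005,0.001,0.022,0,0.1,0,0.45],[0,0,0.02,0,0,0,0.45],[0,0,0,0,0,0,0.45]]

```text
clock: 4.95
ee_pos: [0.4732, 0.2545, 0.0694]
tool_rot: [[-0.655, -0.756, 0.006], [-0.756, 0.655, 0.0], [-0.004, -0.005, -1.0]]
contact_force: [-0.1, -0.1, 0.1]
finger_gap: 0.548
```

Run:
```python
from h import *
st();rows([.469,.256,.068],down(-40),.45)
```

```text
t 4.95 p [0.4732 0.2545 0.0694] F [-0.1 -0.1  0.1] gap 0.548 yang 139.08 tilt [0.0063 0.0002] q [-27.1  26.   -5.6 111.8   3.9  42.  104.1]
n 1 dp [-0.0042  0.0015 -0.0014] rv [-0.27  0.24 -0.92]
[0.0016, 0.0041, 0.0014, -0.27, 0.24, -0.92, 0.45]
```

>>> carry_out:
  steps:
    - [[0.0015,0.004,0.001,-0.3,0.2,-0.9,0.45],[0,0,0,0,0,0,0.9],[0,0,0,0,0,0,0.9],[0,0,0,0,0,0,0.9],[0,0,0,0,0,0,0.9]]
  force: 12

```text
clock: 5.58
ee_pos: [0.4707, 0.2564, 0.0709]
tool_rot: [[-0.645, -0.764, 0.003], [-0.764, 0.645, 0.003], [-0.004, -0.001, -1.0]]
contact_force: [-0.5, -0.4, -1.2]
finger_gap: 0.261
```

Run:
```python
from h import *
st()
```

```text
t 5.58 p [0.4707 0.2564 0.0709] F [-0.5 -0.4 -1.2] gap 0.261 yang 139.81 tilt [0.0029 0.0026] q [-27.   25.9  -5.9 111.8   3.8  42.3 104.7]
```

>>> carry_out:
  steps:
    - [[0,0,0,0,0,0,0.4],[0,0,0,0,0,0,0.45],[0,0,0,0,0,0,0.45],[0,0,0,0,0,10,0.45],[0,0,0,0,0,10,0.45]]

```text
clock: 6.2
ee_pos: [0.4709, 0.2562, 0.071]
tool_rot: [[-0.872, -0.489, 0.003], [-0.489, 0.872, 0.003], [-0.004, 0.001, -1.0]]
contact_force: [0.1, -0.8, 0.2]
finger_gap: 0.546
```

Run:
```python
from h import *
st();rows([.4707,.2564,.068],down(50),.45)
```

```text
t 6.2 p [0.4709 0.2562 0.071 ] F [ 0.1 -0.8  0.2] gap 0.546 yang 119.29 tilt [0.003  0.0029] q [-30.9  25.7  -1.1 112.    0.7  42.1  86.9]
n 7 dp [-0.0002  0.0002 -0.003 ] rv [ 0.19  0.17 69.29]
[0.0, 0.0, 0.0004, 0.03, 0.02, 9.9, 0.45]
[0.0, 0.0, 0.0004, 0.03, 0.02, 9.9, 0.45]
[0.0, 0.0, 0.0004, 0.03, 0.02, 9.9, 0.45]
[0.0, 0.0, 0.0004, 0.03, 0.02, 9.9, 0.45]
[0.0, 0.0, 0.0004, 0.03, 0.02, 9.9, 0.45]
[0.0, 0.0, 0.0004, 0.03, 0.02, 9.9, 0.45]
[0.0, 0.0, 0.0004, 0.03, 0.02, 9.9, 0.45]
```

>>> carry_out:
  steps:
    - [[0,0,0.0005,0,0,10,0.45],[0,0,0.0005,0,0,10,0.45],[0,0,0.0005,0,0,10,0.45],[0,0,0.0005,0,0,10,0.45],[0,0,0.0005,0,0,10,0.45]]

```text
clock: 6.82
ee_pos: [0.471, 0.2563, 0.0685]
tool_rot: [[-0.924, 0.381, 0.003], [0.381, 0.924, 0.003], [-0.002, 0.004, -1.0]]
contact_force: [-0.2, 0.0, -0.1]
finger_gap: 0.546
```

Run:
```python
from h import *
st();rows([.4707,.2564,.068],down(49.8),.45)
```

```text
t 6.83 p [0.471  0.2563 0.0685] F [-0.2  0.  -0.1] gap 0.546 yang 67.59 tilt [0.0032 0.0032] q [-40.8  26.3  11.1 112.4  -7.4  41.7  42.3]
n 2 dp [-0.0003  0.0001 -0.0005] rv [ 0.25  0.06 17.79]
[0.0001, -0.0, 0.0002, 0.13, 0.03, 8.9, 0.45]
[0.0001, -0.0, 0.0002, 0.13, 0.03, 8.9, 0.45]
```

>>> carry_out:
  steps:
    - [[0,0,0,0.1,0,8.9,0.45],[0,0,0,0.1,0,8.9,0.45],[0,0,0,0,0,0,0.45]]

```text
clock: 7.2
ee_pos: [0.4708, 0.2566, 0.0684]
tool_rot: [[-0.757, 0.653, 0.001], [0.653, 0.757, -0.0], [-0.001, 0.001, -1.0]]
contact_force: [-0.1, 0.4, 0.4]
finger_gap: 0.551
```

Run:
```python
from h import *
st();rows([.4707,.2564,.068],down(49.8),.45)
```

```text
t 7.2 p [0.4708 0.2566 0.0684] F [-0.1  0.4  0.4] gap 0.551 yang 49.23 tilt [ 0.0014 -0.0001] q [-44.5  26.8  15.6 112.3 -10.3  42.1  26.4]
n 1 dp [-0.0001 -0.0002 -0.0004] rv [ 0.05  0.06 -0.57]
[-0.0, -0.0002, 0.0004, 0.05, 0.06, -0.57, 0.45]
```

>>> carry_out:
  steps:
    - [[0,0,0,0,0,-0.5,0.9],[0,0,0,0,0,0,0.9],[0,0,0,0,0,0,0.9],[0,0,0,0,0,0,0.9]]
  force: 25

```text
clock: 7.7
ee_pos: [0.4708, 0.2565, 0.0684]
tool_rot: [[-0.768, 0.64, 0.001], [0.64, 0.768, 0.0], [-0.001, 0.001, -1.0]]
contact_force: [-0.2, -0.0, -0.9]
finger_gap: 0.253
```

Run:
```python
from h import *
st()
```

```text
t 7.7 p [0.4708 0.2565 0.0684] F [-0.2 -0.  -0.9] gap 0.253 yang 50.21 tilt [0.0013 0.0002] q [-44.3  26.7  15.3 112.3 -10.1  42.1  27.2]
```

Run:
```python
from h import *
rows([.4708,.2565,.21],down(50.2),.9,n=3)
```

```text
n 3 dp [-0.      0.      0.1416] rv [0.05 0.05 0.01]
[-0.0, 0.0, -0.0472, 0.02, 0.02, 0.0, 0.9]
[-0.0, 0.0, -0.0472, 0.02, 0.02, 0.0, 0.9]
[-0.0, 0.0, -0.0472, 0.02, 0.02, 0.0, 0.9]
```

>>> carry_out:
  steps:
    - [[0,0,-0.045,0,0,0,0.9],[0,0,-0.05,0,0,0,0.9],[0,0,-0.047,0,0,0,0.9]]
  force: 35

```text
clock: 8.07
ee_pos: [0.4688, 0.2551, 0.2108]
tool_rot: [[-0.769, 0.639, -0.005], [0.639, 0.769, -0.005], [0.001, -0.006, -1.0]]
contact_force: [0.1, -0.2, -1.4]
finger_gap: 0.25
```

Run:
```python
from h import *
st();rows([*N,.2],down(59.8),.9)
```

```text
t 8.07 p [0.4688 0.2551 0.2108] F [ 0.1 -0.2 -1.4] gap 0.25 yang 50.25 tilt [-0.0047 -0.0046] q [-47.2  15.5  18.1 106.1  -5.4  59.6  23.4]
n 4 dp [ 0.1822 -0.1331 -0.0108] rv [-0.37 -0.07 -9.55]
[-0.0563, 0.0036, 0.0026, -0.09, -0.02, -2.39, 0.9]
[-0.0564, 0.0012, 0.0027, -0.09, -0.02, -2.39, 0.9]
[-0.0564, -0.0012, 0.0027, -0.09, -0.02, -2.39, 0.9]
[-0.0563, -0.0035, 0.0027, -0.09, -0.02, -2.39, 0.9]
```

>>> carry_out:
  steps:
    - [[-0.056,0.0035,0.001,-0.1,0,-2.4,0.9],[-0.056,0.001,0.001,-0.1,0,-2.4,0.9],[-0.056,-0.001,0.001,-0.1,0,-2.4,0.9],[-0.048,-0.0035,0.001,-0.1,0,-2.2,0.9],[0,0,0,0,0,0,0.9]]

```text
clock: 8.7
ee_pos: [0.6494, 0.1255, 0.2102]
tool_rot: [[-0.869, 0.495, 0.004], [0.495, 0.869, 0.005], [-0.001, 0.006, -1.0]]
contact_force: [-1.7, 0.4, -2.6]
finger_gap: 0.254
```

Run:
```python
from h import *
st();ux();rows([*N,.2],down(59.8),.9)
```

```text
t 8.7 p [0.6494 0.1255 0.2102] F [-1.7  0.4 -2.6] gap 0.254 yang 60.31 tilt [0.0041 0.0051] q [-27.4  28.8  19.8  88.  -10.7  64.8  54.9]
unit X,Y -0.0032 0.0022 Fx -1.7 Fy -0.5
n 1 dp [ 0.0016 -0.0035 -0.0102] rv [0.37 0.06 0.51]
[-0.0032, -0.0023, 0.0102, 0.37, 0.06, 0.51, 0.9]
```

>>> carry_out:
  steps:
    - [[-0.003,-0.0023,0.006,0.4,0,0.5,0.9],[0,0,0,0,0,0,0.9]]

```text
clock: 8.95
ee_pos: [0.6499, 0.1228, 0.2031]
tool_rot: [[-0.864, 0.503, -0.001], [0.503, 0.864, -0.001], [0.0, -0.002, -1.0]]
contact_force: [0.1, 0.3, -1.5]
finger_gap: 0.25
```

Run:
```python
from h import *
st();ux()
for n,(a,b,c,d) in {"top":(170,240,110,190),"side":(235,330,140,250)}.items():
    im,dd=arm.get_image(n);cv2.imwrite(f"pics/{n}2.png",im);np.save(f"{n}2.npy",dd);s=7 if n=="top" else 5
    cr=cv2.resize(im[c:d,a:b],None,fx=s,fy=s,interpolation=cv2.INTER_CUBIC);cv2.imwrite(f"pics/{n}2z.png",cr)
```

```text
t 8.95 p [0.6499 0.1228 0.2031] F [ 0.1  0.3 -1.5] gap 0.25 yang 59.81 tilt [-0.0012 -0.0012] q [-27.4  29.4  19.9  88.1 -10.6  64.5  54.6]
unit X,Y -0.0013 0.0001 Fx -0.1 Fy 0.3
```

View pics/top2z.png

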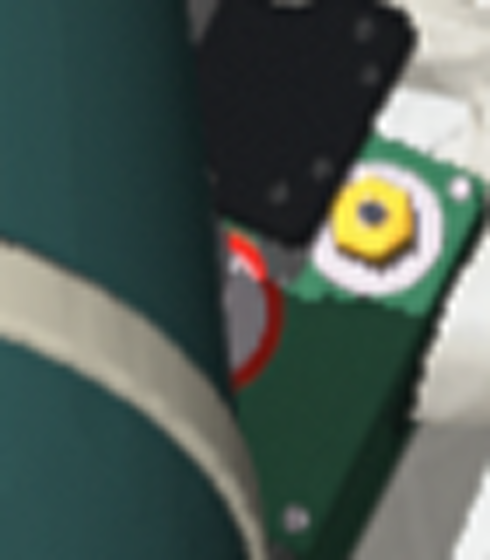

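View pics/side2z.png

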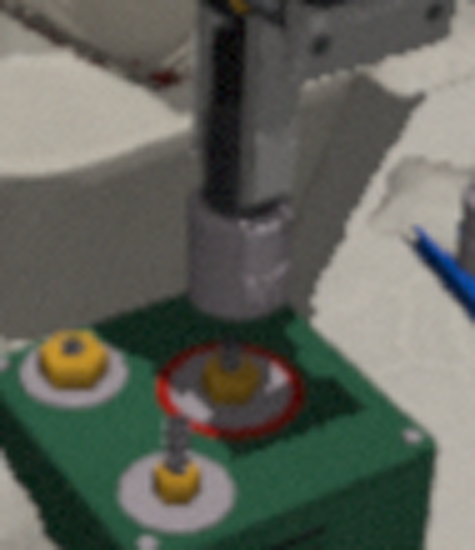

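Run:
```python
from h import *
im=cv2.imread("pics/side2.png").astype(int)
p=arm.state()["ee_pos"];print(p)
for v in (190,194,198): print(v,im[v,268:298].sum(-1).tolist())
for z in(.145,.155,.165): print(z,proj("side",[*p[:2],z]).round(2))
u0=proj("side",[*N,.085])[0];print("ring N",u0, "d per mm UX",(proj("side",[*U(.001,0),.085])[0]-u0).round(3),"UY",(proj("side",[*U(0,.001),.085])[0]-u0).round(3))
# nut/stud centers before arm arrived, image 0 side & top
for n in CI:
    im=cv2.imread(f"pics/{n}0.png");hsv=cv2.cvtColor(im,cv2.COLOR_BGR2HSV);H,S,V=cv2.split(hsv)
    u,v=proj(n,[*N,.095])[0];m=np.zeros(H.shape,bool);m[int(v)-9:int(v)+10,int(u)-9:int(u)+10]=1
    m&=(H>15)&(H<32)&(S>130)
    q=np.argwhere(m);print(n,"nut px centroid",q[:,::-1].mean(0),"bbox",q[:,::-1].min(0),q[:,::-1].max(0),"pred",u,v,len(q))
    # ring: fit ellipse of red pixels
    r=((H<8)|(H>172))&(S>110)&(V>80);w=np.zeros(H.shape,bool);w[int(v)-20:int(v)+22,int(u)-22:int(u)+22]=1;r&=w
    q=np.argwhere(r)[:,::-1];print(n,"red px",len(q),"bbox mid",(q.min(0)+q.max(0))/2,"pred ring",proj(n,[*N,.085]))
```

```text
[0.65005893 0.12341771 0.20380402]
190 [256, 255, 248, 245, 213, 188, 204, 199, 205, 210, 214, 216, 229, 229, 226, 233, 257, 272, 269, 269, 275, 267, 257, 235, 224, 225, 233, 235, 232, 237]
194 [250, 238, 238, 238, 213, 181, 208, 206, 212, 219, 226, 229, 229, 221, 234, 251, 269, 275, 272, 277, 282, 304, 324, 302, 239, 225, 228, 228, 227, 218]
198 [246, 240, 213, 184, 157, 173, 196, 206, 210, 219, 222, 225, 229, 232, 240, 229, 263, 277, 283, 278, 253, 240, 245, 224, 218, 222, 222, 222, 224, 273]
0.145 [[281.84 195.84]]
0.155 [[282.   192.05]]
0.165 [[282.16 188.19]]
ring N [280.15807811 217.5165791 ] d per mm UX [-0.379  0.142] UY [0.24  0.251]
side nut px centroid [280.52238806 215.56716418] bbox [276 211] [286 219] pred 280.3006441956421 214.03732576540963 67
side red px 130 bbox mid [280.5 217.5] pred ring [[280.15807811 217.5165791 ]]
top nut px centroid [196.45098039 154.07843137] bbox [192 149] [200 158] pred 195.9907357358314 153.3916681579272 51
top red px 177 bbox mid [196.5 154.5] pred ring [[196.58634447 154.79122422]]
```

Run:
```python
from h import *
st();ux();rows([*U(-.0005,0),.168],down(59.8),.9,n=2)
```

```text
t 9.05 p [0.6501 0.1234 0.2038] F [ 0.6 -0.9 -1.6] gap 0.25 yang 59.87 tilt [-0.0002 -0.0004] q [-27.4  29.4  19.9  88.  -10.6  64.5  54.6]
unit X,Y -0.0015 0.0008 Fx 1.0 Fy -0.5
n 2 dp [ 0.0005 -0.0012 -0.0358] rv [-0.03  0.    0.07]
[-0.0005, -0.0004, 0.0179, -0.01, 0.0, 0.04, 0.9]
[-0.0005, -0.0004, 0.0179, -0.01, 0.0, 0.04, 0.9]
```

>>> carry_out:
  steps:
    - [[-0.0005,-0.0004,0.016,0,0,0,0.9],[-0.0005,-0.0004,0.014,0,0,0,0.9],[0,0,0.004,0,0,0,0.9]]

```text
clock: 9.43
ee_pos: [0.6498, 0.1235, 0.1676]
tool_rot: [[-0.866, 0.5, -0.0], [0.5, 0.866, 0.0], [0.0, 0.0, -1.0]]
contact_force: [0.2, -0.3, -0.8]
finger_gap: 0.253
```

Run:
```python
from h import *
st();ux();rows([*U(-.0005,0),.164],down(59.8),.9,n=1)
```

```text
t 9.43 p [0.6498 0.1235 0.1676] F [ 0.2 -0.3 -0.8] gap 0.253 yang 59.98 tilt [-0.0002  0.0002] q [-27.   31.3  19.3  90.  -11.4  60.7  55.3]
unit X,Y -0.0018 0.0007 Fx 0.3 Fy -0.2
n 1 dp [ 0.0008 -0.0012 -0.0036] rv [ 0.   -0.02  0.18]
[-0.0013, -0.0007, 0.0036, 0.0, -0.02, 0.18, 0.9]
```

>>> carry_out:
  steps:
    - [[-0.0012,-0.0007,0.003,0,0,0.2,0.9],[0,0,0.003,0,0,0,0.9],[0,0,0.003,0,0,0,0.9]]

```text
clock: 9.8
ee_pos: [0.6523, 0.1224, 0.1614]
tool_rot: [[-0.864, 0.504, 0.004], [0.504, 0.864, 0.002], [-0.003, 0.004, -1.0]]
contact_force: [-5.2, 0.2, 26.2]
finger_gap: 0.253
```

Run:
```python
from h import *
st();ux()
```

```text
t 9.8 p [0.6523 0.1224 0.1614] F [-5.2  0.2 26.2] gap 0.253 yang 59.75 tilt [0.0043 0.0017] q [-26.8  31.8  19.3  90.2 -11.7  59.8  55.4]
unit X,Y 0.001 0.001 Fx -4.6 Fy -2.5
```

>>> carry_out:
  steps:
    - [[0.0015,-0.001,0.001,0,0,0,0.9],[0.0005,-0.0003,0.002,0,0,0,0.9]]

```text
clock: 10.05
ee_pos: [0.652, 0.1224, 0.1614]
tool_rot: [[-0.864, 0.504, 0.01], [0.504, 0.864, 0.003], [-0.007, 0.008, -1.0]]
contact_force: [-6.9, -1.5, 22.0]
finger_gap: 0.251
```

Run:
```python
from h import *
st();ux()
```

```text
t 10.05 p [0.652  0.1224 0.1614] F [-6.9 -1.5 22. ] gap 0.251 yang 59.72 tilt [0.0098 0.0032] q [-26.9  31.5  19.3  90.5 -11.7  59.3  55.4]
unit X,Y 0.0007 0.0009 Fx -5.2 Fy -4.7
```

>>> carry_out:
  steps:
    - [[0,0,-0.004,-0.2,0.5,0,0.9],[0.0015,-0.001,0,0,0,0,0.9]]

```text
clock: 10.3
ee_pos: [0.6504, 0.1221, 0.1658]
tool_rot: [[-0.863, 0.504, 0.004], [0.504, 0.863, 0.011], [0.002, 0.012, -1.0]]
contact_force: [-0.3, 0.2, -2.4]
finger_gap: 0.26
```

Run:
```python
from h import *
st();ux();rows([*U(-.001,-.0005),.1645],down(59.8),.9,n=1)
```

```text
t 10.3 p [0.6504 0.1221 0.1658] F [-0.3  0.2 -2.4] gap 0.26 yang 59.7 tilt [0.0043 0.0109] q [-26.5  31.2  19.1  90.3 -12.   60.1  55.7]
unit X,Y -0.0006 -0.0003 Fx -0.4 Fy -0.0
n 1 dp [-0.0005  0.     -0.0013] rv [ 0.67 -0.1  -0.1 ]
[0.0004, -0.0002, 0.0013, 0.67, -0.1, -0.1, 0.9]
```

>>> carry_out:
  steps:
    - [[0,0,0,0.7,-0.1,0,0.9],[0,0,0.002,0,0,0,0.9]]

```text
clock: 10.55
ee_pos: [0.65, 0.1221, 0.1633]
tool_rot: [[-0.863, 0.504, -0.001], [0.504, 0.863, -0.002], [0.0, -0.002, -1.0]]
contact_force: [-0.4, -0.7, -0.1]
finger_gap: 0.249
```

Run:
```python
from h import *
st();ux();rows([*U(-.001,-.0005),.1645],down(59.8),.9,n=1)
```

```text
t 10.55 p [0.65   0.1221 0.1633] F [-0.4 -0.7 -0.1] gap 0.249 yang 59.71 tilt [-0.0012 -0.0016] q [-27.   31.6  19.4  90.1 -11.5  60.3  55.2]
unit X,Y -0.0009 -0.0004 Fx 0.0 Fy -0.8
n 1 dp [-0.0001 -0.      0.0012] rv [-0.11 -0.02 -0.09]
[0.0001, -0.0001, -0.0012, -0.11, -0.02, -0.09, 0.9]
```

>>> carry_out:
  steps:
    - [[0,0,0.003,0,0,0,0.9],[0,0,0.003,0,0,0,0.9]]

```text
clock: 10.8
ee_pos: [0.6517, 0.1214, 0.1621]
tool_rot: [[-0.863, 0.505, 0.003], [0.505, 0.863, -0.001], [-0.003, 0.001, -1.0]]
contact_force: [-12.3, -5.6, 38.1]
finger_gap: 0.251
```

Run:
```python
from h import *
st();ux();print(arm.state()["moment"].round(2))
```

```text
t 10.8 p [0.6517 0.1214 0.1621] F [-12.3  -5.6  38.1] gap 0.251 yang 59.68 tilt [ 0.0032 -0.0011] q [-26.9  31.7  19.4  90.2 -11.5  59.9  55.3]
unit X,Y 0.0009 -0.0002 Fx -7.8 Fy -11.0
[-1.5   3.33 -0.01]
```

>>> carry_out:
  steps:
    - [[0,0,-0.02,0,0,0,0.9],[0,0,-0.03,0,0,0,0.9]]

```text
clock: 11.05
ee_pos: [0.6505, 0.1212, 0.2112]
tool_rot: [[-0.863, 0.505, -0.0], [0.505, 0.863, -0.002], [-0.001, -0.002, -1.0]]
contact_force: [0.3, 1.1, -2.1]
finger_gap: 0.253
```

Run:
```python
from h import *
st();rows([.4708,.2565,.19],down(50.2),.9)
```

```text
t 11.05 p [0.6505 0.1212 0.2112] F [ 0.3  1.1 -2.1] gap 0.253 yang 59.68 tilt [-0.0001 -0.0022] q [-27.4  29.   20.1  87.6 -10.4  65.3  54.4]
n 4 dp [-0.1797  0.1353 -0.0212] rv [-0.11  0.07  9.48]
[0.0559, 0.0065, 0.0052, -0.03, 0.02, 2.37, 0.9]
[0.0561, 0.0042, 0.0053, -0.03, 0.02, 2.37, 0.9]
[0.0562, 0.0019, 0.0053, -0.03, 0.02, 2.37, 0.9]
[0.0562, -0.0004, 0.0053, -0.03, 0.02, 2.37, 0.9]
```

>>> carry_out:
  steps:
    - [[0.056,0.0065,0,0,0,2.4,0.9],[0.056,0.004,0.005,0,0,2.4,0.9],[0.056,0.002,0.005,0,0,2.4,0.9],[0.05,-0.0005,0.005,0,0,2.2,0.9],[0,0,0.002,0,0,0,0.9]]

```text
clock: 11.68
ee_pos: [0.4715, 0.2567, 0.1939]
tool_rot: [[-0.766, 0.643, 0.003], [0.643, 0.766, -0.002], [-0.003, 0.001, -1.0]]
contact_force: [1.4, 0.2, -0.5]
finger_gap: 0.253
```

Run:
```python
from h import *
st();rows([.4708,.2565,.10],down(50.2),.9)
```

```text
t 11.68 p [0.4715 0.2567 0.1939] F [ 1.4  0.2 -0.5] gap 0.253 yang 49.98 tilt [ 0.0029 -0.0018] q [-48.1  16.8  19.4 107.1  -6.4  57.1  23.9]
n 2 dp [-0.0007 -0.0002 -0.0939] rv [ 0.03  0.19 -0.22]
[0.0004, -0.0003, 0.0469, 0.01, 0.1, -0.11, 0.9]
[0.0003, -0.0003, 0.0469, 0.01, 0.1, -0.11, 0.9]
```

>>> carry_out:
  steps:
    - [[0.0005,-0.0005,0.045,0,0.1,0,0.9],[0.0005,0,0.045,0,0.1,0,0.9],[0,0,0.018,0,0,0,0.9],[0,0,0.008,0,0,0,0.9]]

```text
clock: 12.18
ee_pos: [0.4725, 0.2566, 0.0752]
tool_rot: [[-0.766, 0.643, 0.003], [0.643, 0.766, 0.001], [-0.002, 0.003, -1.0]]
contact_force: [-0.1, 0.1, -2.0]
finger_gap: 0.253
```

Run:
```python
from h import *
st();rows([.4708,.2565,.0684],down(50.2),.9)
```

```text
t 12.18 p [0.4725 0.2566 0.0752] F [-0.1  0.1 -2. ] gap 0.253 yang 50.0 tilt [0.0032 0.0015] q [-45.6  26.3  17.  112.1 -11.   42.9  27.8]
n 1 dp [-0.0017 -0.0001 -0.0068] rv [ 0.18  0.09 -0.2 ]
[0.0012, -0.0012, 0.0068, 0.18, 0.09, -0.2, 0.9]
```

>>> carry_out:
  steps:
    - [[0.001,-0.001,0.003,0.2,0.1,0,0.9],[0,0,0.003,0,0,0,0.9],[0,0,0.002,0,0,0,0.9]]

```text
clock: 12.55
ee_pos: [0.472, 0.2564, 0.068]
tool_rot: [[-0.766, 0.643, 0.001], [0.643, 0.766, 0.001], [-0.0, 0.001, -1.0]]
contact_force: [-6.8, -1.2, 22.0]
finger_gap: 0.251
```

Run:
```python
from h import *
st()
```

```text
t 12.55 p [0.472  0.2564 0.068 ] F [-6.8 -1.2 22. ] gap 0.251 yang 49.97 tilt [0.0008 0.0005] q [-45.4  27.   16.8 112.2 -11.3  42.2  28.1]
```

>>> carry_out:
  steps:
    - [[0,0,-0.0005,0,0,0,0.45],[0,0,0,0,0,0,0.45],[0,0,0,0,0,0,0.45],[0,0,-0.025,0,0,0,0.45],[0,0,-0.03,0,0,0,0.45]]

```text
clock: 13.18
ee_pos: [0.4717, 0.2562, 0.1243]
tool_rot: [[-0.766, 0.643, -0.0], [0.643, 0.766, -0.0], [-0.0, -0.0, -1.0]]
contact_force: [-0.0, 0.5, -0.0]
finger_gap: 0.549
```

Run:
```python
from h import *
st();rows([.4265,.2125,.12],down(50),.45)
```

```text
t 13.18 p [0.4717 0.2562 0.1243] F [-0.   0.5 -0. ] gap 0.549 yang 49.98 tilt [-0.0001 -0.0003] q [-46.8  22.1  18.4 110.4  -9.   48.9  26.2]
n 2 dp [-0.0452 -0.0437 -0.0043] rv [-0.02  0.01 -0.02]
[0.0033, -0.0313, 0.0021, -0.01, 0.0, -0.01, 0.45]
[0.0033, -0.0313, 0.0021, -0.01, 0.0, -0.01, 0.45]
```

>>> carry_out:
  steps:
    - [[0.0035,-0.031,0.0005,0,0,0,0.45],[0.0035,-0.031,0,0,0,0,0.45],[0,0,0,0,0,0,0.45]]

```text
clock: 13.55
ee_pos: [0.4265, 0.213, 0.126]
tool_rot: [[-0.766, 0.643, 0.003], [0.643, 0.766, 0.003], [-0.001, 0.004, -1.0]]
contact_force: [0.3, 0.1, 0.4]
finger_gap: 0.55
```

Run:
```python
from h import *
st();rows([.4265,.2125,.068],down(50),.45,n=2)
```

```text
t 13.55 p [0.4265 0.213  0.126 ] F [0.3 0.1 0.4] gap 0.55 yang 49.99 tilt [0.0035 0.0025] q [-47.   16.1  19.3 118.6  -7.3  46.1  26.7]
n 2 dp [ 0.     -0.0005 -0.058 ] rv [ 0.24  0.06 -0.01]
[-0.0001, -0.0003, 0.029, 0.12, 0.03, -0.01, 0.45]
[-0.0001, -0.0002, 0.029, 0.12, 0.03, -0.01, 0.45]
```

>>> carry_out:
  steps:
    - [[0,0,0.022,0.1,0,0,0.45],[0,0,0.02,0.1,0,0,0.45],[0,0,0.014,0,0,0,0.45],[0,0,0,0,0,0,0.45]]

```text
clock: 14.05
ee_pos: [0.4289, 0.2152, 0.0692]
tool_rot: [[-0.766, 0.642, 0.004], [0.642, 0.766, 0.002], [-0.002, 0.004, -1.0]]
contact_force: [-0.3, -0.4, 0.2]
finger_gap: 0.554
```

Run:
```python
from h import *
st();rows([.4265,.2125,.068],down(50),.45,n=1)
```

```text
t 14.05 p [0.4289 0.2152 0.0692] F [-0.3 -0.4  0.2] gap 0.554 yang 50.04 tilt [0.0037 0.0017] q [-45.3  22.   17.7 120.2 -10.4  38.9  29.3]
n 1 dp [-0.0024 -0.0027 -0.0012] rv [0.21 0.1  0.04]
[0.0001, -0.0037, 0.0012, 0.21, 0.1, 0.04, 0.45]
```

>>> carry_out:
  steps:
    - [[0,-0.0035,0.001,0.2,0.1,0,0.6],[0,0,0,0,0,0,0.9],[0,0,0,0,0,0,0.9],[0,0,0,0,0,0,0.9],[0,0,0,0,0,0,0.9]]
  force: 12

```text
clock: 14.68
ee_pos: [0.4274, 0.2129, 0.0696]
tool_rot: [[-0.766, 0.642, 0.002], [0.642, 0.766, 0.001], [-0.0, 0.002, -1.0]]
contact_force: [0.2, -0.6, -1.5]
finger_gap: 0.256
```

Run:
```python
from h import *
st()
```

```text
t 14.68 p [0.4274 0.2129 0.0696] F [ 0.2 -0.6 -1.5] gap 0.256 yang 50.04 tilt [0.0016 0.0013] q [-45.2  21.8  17.7 120.5 -10.4  39.   29.5]
```

Now open, turn to 140° and regrip (centres the other axis).

>>> carry_out:
  steps:
    - [[0,0,0,0,0,0,0.42],[0,0,0,0,0,0,0.45],[0,0,0,0,0,0,0.45],[0,0,0,0,0,-10,0.45],[0,0,0,0,0,-10,0.45]]

```text
clock: 15.3
ee_pos: [0.4275, 0.2133, 0.0698]
tool_rot: [[-0.943, 0.333, 0.002], [0.333, 0.943, 0.001], [-0.002, 0.002, -1.0]]
contact_force: [-0.5, -0.6, -0.2]
finger_gap: 0.545
```

>>> carry_out:
  steps:
    - [[0,0,0.0003,0,0,-10,0.45],[0,0,0.0003,0,0,-10,0.45],[0,0,0.0003,0,0,-10,0.45],[0,0,0.0003,0,0,-10,0.45],[0,0,0,0,0,-10,0.45]]

```text
clock: 15.92
ee_pos: [0.4276, 0.2133, 0.0687]
tool_rot: [[-0.846, -0.534, 0.002], [-0.534, 0.846, 0.001], [-0.003, -0.0, -1.0]]
contact_force: [0.2, -0.6, 1.0]
finger_gap: 0.549
```

Run:
```python
from h import *
st();rows([.4274,.2129,.0685],down(140),.45)
```

```text
t 15.93 p [0.4276 0.2133 0.0687] F [ 0.2 -0.6  1. ] gap 0.549 yang 122.25 tilt [0.0024 0.0014] q [-31.2  21.2   1.1 120.   -0.6  38.7  92.6]
n 2 dp [-0.0002 -0.0004 -0.0002] rv [ -0.03   0.16 -17.75]
[0.0002, -0.0001, 0.0001, -0.02, 0.08, -8.87, 0.45]
[0.0002, -0.0001, 0.0001, -0.02, 0.08, -8.87, 0.45]
```

>>> carry_out:
  steps:
    - [[0,0,0,0,0.1,-8.9,0.45],[0,0,0,0,0.1,-8.5,0.45],[0,0,0,0,0,0,0.45]]

```text
clock: 16.3
ee_pos: [0.4278, 0.213, 0.0687]
tool_rot: [[-0.64, -0.768, -0.0], [-0.768, 0.64, -0.001], [0.001, -0.0, -1.0]]
contact_force: [-0.5, 0.3, -0.5]
finger_gap: 0.549
```

Run:
```python
from h import *
st();rows([.4274,.2129,.0685],down(140),.45)
```

```text
t 16.3 p [0.4278 0.213  0.0687] F [-0.5  0.3 -0.5] gap 0.549 yang 140.21 tilt [-0.0002 -0.0008] q [-27.7  21.3  -2.9 119.7   1.7  39.1 108.4]
n 1 dp [-0.0004 -0.0001 -0.0002] rv [-0.02 -0.04  0.21]
[0.0004, 0.0003, 0.0002, -0.02, -0.04, 0.21, 0.45]
```

>>> carry_out:
  steps:
    - [[0.0004,0.0003,0,0,0,0.2,0.9],[0,0,0,0,0,0,0.9],[0,0,0,0,0,0,0.9],[0,0,0,0,0,0,0.9]]
  force: 35

```text
clock: 16.8
ee_pos: [0.4271, 0.213, 0.0686]
tool_rot: [[-0.649, -0.761, -0.0], [-0.761, 0.649, -0.001], [0.001, -0.0, -1.0]]
contact_force: [-0.5, -0.4, -2.9]
finger_gap: 0.253
```

Run:
```python
from h import *
st()
```

```text
t 16.8 p [0.4271 0.213  0.0686] F [-0.5 -0.4 -2.9] gap 0.253 yang 139.57 tilt [-0.0004 -0.001 ] q [-27.9  21.2  -2.8 119.8   1.6  39.  107.9]
```

>>> carry_out:
  steps:
    - [[0,0,-0.045,0,0,0,0.9],[0,0,-0.05,0,0,0,0.9],[0,0,-0.047,0,0,0,0.9]]

```text
clock: 17.18
ee_pos: [0.4251, 0.2121, 0.2111]
tool_rot: [[-0.649, -0.761, -0.007], [-0.761, 0.649, -0.005], [0.008, 0.002, -1.0]]
contact_force: [-0.1, 0.1, -2.9]
finger_gap: 0.258
```

Run:
```python
from h import *
st();rows([*N,.208],down(149.8),.9)
```

```text
t 17.18 p [0.4251 0.2121 0.2111] F [-0.1  0.1 -2.9] gap 0.258 yang 139.52 tilt [-0.0072 -0.0046] q [-27.6   9.2  -3.  113.    0.6  58.3 108.7]
n 5 dp [ 0.2259 -0.0901 -0.0031] rv [  0.18  -0.45 -10.28]
[-0.0156, -0.0461, 0.0004, 0.04, -0.09, -2.06, 0.9]
[-0.014, -0.0466, 0.0004, 0.04, -0.09, -2.06, 0.9]
[-0.0123, -0.0471, 0.0005, 0.04, -0.09, -2.06, 0.9]
[-0.0106, -0.0475, 0.0005, 0.04, -0.09, -2.06, 0.9]
[-0.0089, -0.0478, 0.0006, 0.04, -0.09, -2.06, 0.9]
```

>>> carry_out:
  steps:
    - [[-0.0155,-0.046,-0.001,0,-0.1,-2,0.9],[-0.014,-0.0465,-0.001,0,-0.1,-2,0.9],[-0.0125,-0.047,-0.001,0,-0.1,-2,0.9],[-0.0105,-0.0475,0,0,-0.1,-2,0.9],[-0.008,-0.044,0,0,-0.1,-2,0.9]]

```text
clock: 17.8
ee_pos: [0.6527, 0.1242, 0.2183]
tool_rot: [[-0.499, -0.867, 0.004], [-0.867, 0.499, 0.006], [-0.007, -0.0, -1.0]]
contact_force: [0.2, -0.4, -2.2]
finger_gap: 0.25
```

Run:
```python
from h import *
st();ux();rows([*N,.205],down(149.8),.9)
```

```text
t 17.8 p [0.6527 0.1242 0.2183] F [ 0.2 -0.4 -2.2] gap 0.25 yang 150.06 tilt [0.0038 0.0063] q [-14.1  27.7   1.2  86.5  -0.9  65.5 137.4]
unit X,Y 0.0004 0.0027 Fx 0.3 Fy -0.2
n 1 dp [-0.0017 -0.0022 -0.0133] rv [-0.01  0.42  0.26]
[0.0028, 0.0004, 0.0133, -0.01, 0.42, 0.26, 0.9]
```

>>> carry_out:
  steps:
    - [[0.0028,0.0015,0.01,0,0.4,0.2,0.9],[0,0,0,0,0,0,0.9]]

```text
clock: 18.05
ee_pos: [0.6512, 0.1204, 0.2062]
tool_rot: [[-0.505, -0.863, -0.002], [-0.863, 0.505, -0.001], [0.002, 0.001, -1.0]]
contact_force: [-0.2, -0.3, -2.4]
finger_gap: 0.251
```

Run:
```python
from h import *
st();ux();rows([*U(-.0005,0),.168],down(149.8),.9,n=2)
```

```text
t 18.05 p [0.6512 0.1204 0.2062] F [-0.2 -0.3 -2.4] gap 0.251 yang 149.68 tilt [-0.0018 -0.0012] q [-14.1  28.3   1.4  87.2  -0.7  64.6 137.1]
unit X,Y 0.0009 -0.0013 Fx -0.1 Fy -0.4
n 2 dp [-0.0006  0.0018 -0.0382] rv [ 0.05 -0.11 -0.12]
[-0.0007, 0.0007, 0.0191, 0.03, -0.05, -0.06, 0.9]
[-0.0006, 0.0007, 0.0191, 0.03, -0.05, -0.06, 0.9]
```

>>> carry_out:
  steps:
    - [[-0.0007,0.001,0.017,0,0,0,0.9],[-0.0006,0.001,0.017,0,0,0,0.9],[0,0,0.002,0,0,0,0.9]]

```text
clock: 18.42
ee_pos: [0.6484, 0.1243, 0.1679]
tool_rot: [[-0.503, -0.864, -0.002], [-0.864, 0.503, -0.001], [0.002, 0.002, -1.0]]
contact_force: [0.2, -0.5, -2.0]
finger_gap: 0.252
```

Run:
```python
from h import *
st();ux();rows([*U(-.0005,0),.165],down(149.8),.9,n=1)
```

```text
t 18.43 p [0.6484 0.1243 0.1679] F [ 0.2 -0.5 -2. ] gap 0.252 yang 149.78 tilt [-0.0023 -0.0005] q [-14.4  30.1   1.2  89.5  -0.7  60.5 136.8]
unit X,Y -0.0034 0.0007 Fx 0.5 Fy -0.3
n 1 dp [ 0.0022 -0.002  -0.0029] rv [ 0.1  -0.09 -0.02]
[0.0006, -0.0029, 0.0029, 0.1, -0.09, -0.02, 0.9]
```

>>> carry_out:
  steps:
    - [[0.0006,-0.0028,0.001,0.1,-0.1,0,0.9],[0,0,0.001,0,0,0,0.9]]

```text
clock: 18.68
ee_pos: [0.6507, 0.1225, 0.1662]
tool_rot: [[-0.503, -0.864, 0.001], [-0.864, 0.503, 0.0], [-0.001, -0.001, -1.0]]
contact_force: [0.0, -0.5, -2.2]
finger_gap: 0.251
```

Run:
```python
from h import *
st();ux();rows([*U(-.0005,0),.162],down(149.8),.9,n=1)
```

```text
t 18.68 p [0.6507 0.1225 0.1662] F [ 0.  -0.5 -2.2] gap 0.251 yang 149.8 tilt [0.0008 0.0002] q [-14.2  30.3   1.2  89.5  -0.7  60.1 137. ]
unit X,Y -0.0005 0.0002 Fx 0.3 Fy -0.4
n 1 dp [-0.0001 -0.0002 -0.0042] rv [-0.03  0.03  0.  ]
[0.0003, -0.0, 0.0042, -0.03, 0.03, 0.0, 0.9]
```

>>> carry_out:
  steps:
    - [[0,0,0.003,0,0,0,0.9],[0,0,0.003,0,0,0,0.9],[0,0,0.003,0,0,0,0.9]]

```text
clock: 19.05
ee_pos: [0.6511, 0.1224, 0.1574]
tool_rot: [[-0.503, -0.864, 0.002], [-0.864, 0.503, 0.0], [-0.001, -0.002, -1.0]]
contact_force: [-0.2, 0.6, -2.2]
finger_gap: 0.252
```

Run:
```python
from h import *
st();ux()
```

```text
t 19.05 p [0.6511 0.1224 0.1574] F [-0.2  0.6 -2.2] gap 0.252 yang 149.79 tilt [0.0021 0.0005] q [-14.2  30.8   1.2  89.9  -0.7  59.2 137. ]
unit X,Y -0.0001 0.0005 Fx -0.4 Fy 0.4
```

>>> carry_out:
  steps:
    - [[0,0,0.003,0,0,0,0.9],[0,0,0.003,0,0,0,0.9],[0,0,0.002,0,0,0,0.9]]

```text
clock: 19.42
ee_pos: [0.6513, 0.1227, 0.1495]
tool_rot: [[-0.503, -0.864, 0.003], [-0.864, 0.503, 0.001], [-0.002, -0.002, -1.0]]
contact_force: [-8.7, -1.2, 23.4]
finger_gap: 0.251
```

Run:
```python
from h import *
st();ux()
```

```text
t 19.43 p [0.6513 0.1227 0.1495] F [-8.7 -1.2 23.4] gap 0.251 yang 149.79 tilt [0.0026 0.0009] q [-14.2  31.3   1.2  90.3  -0.7  58.3 137. ]
unit X,Y -0.0 0.0008 Fx -6.9 Fy -5.4
```

>>> carry_out:
  steps:
    - [[0,0,0.001,0,0,0,0.9],[0,0,0.0005,0,0,0,0.9]]

```text
clock: 19.68
ee_pos: [0.6514, 0.1226, 0.1496]
tool_rot: [[-0.503, -0.864, 0.003], [-0.864, 0.503, 0.001], [-0.002, -0.002, -1.0]]
contact_force: [-2.8, -0.4, 3.0]
finger_gap: 0.257
```

Run:
```python
from h import *
st();ux()
for n in CI:
    im,dd=arm.get_image(n);cv2.imwrite(f"pics/{n}3.png",im);np.save(f"{n}3.npy",dd)
    i0=cv2.imread(f"pics/{n}0.png");print(n,"diff cup/tape", cv2.absdiff(im,i0)[(slice(165,230),slice(145,210)) if n=="side" else (slice(118,185),slice(278,380))].mean())
im=cv2.imread("pics/side3.png");cv2.imwrite("pics/side3z.png",cv2.resize(im[130:280,215:395],None,fx=4,fy=4,interpolation=cv2.INTER_CUBIC))
st()
```

```text
t 19.68 p [0.6514 0.1226 0.1496] F [-2.8 -0.4  3. ] gap 0.257 yang 149.79 tilt [0.0029 0.001 ] q [-14.1  31.3   1.2  90.3  -0.7  58.3 137. ]
unit X,Y 0.0 0.0007 Fx -2.3 Fy -1.7
side diff cup/tape 6.244891518737672
top diff cup/tape 33.37781679836114
t 19.77 p [0.6514 0.1226 0.1495] F [-4.1 -0.3  7.6] gap 0.254 yang 149.79 tilt [0.0029 0.001 ] q [-14.1  31.3   1.2  90.3  -0.7  58.3 137. ]
```

View pics/side3z.png

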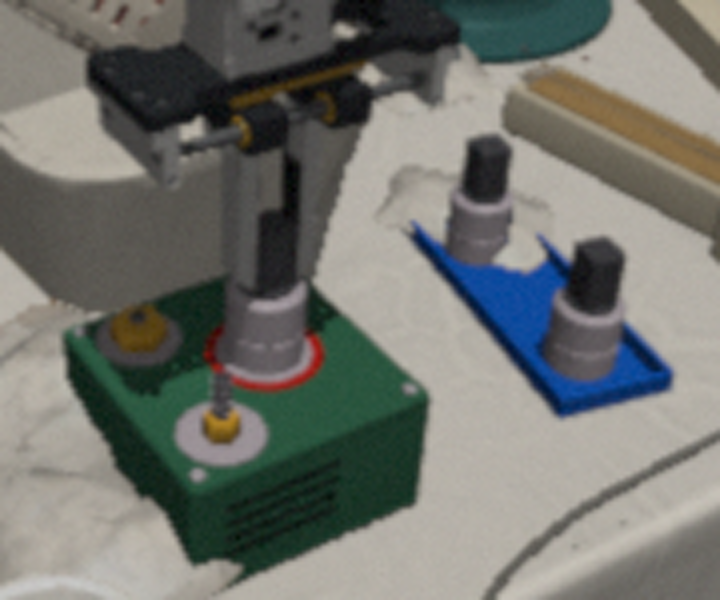

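View pics/top3.png

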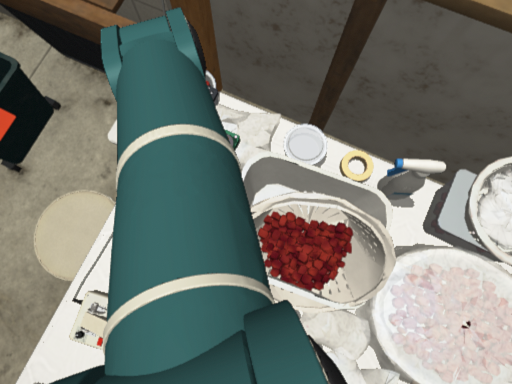

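The zoomed side view shows the socket down inside the red ring at about (265,360), with no drawer showing past the unit's front. The other two sockets stand upright in the tray at (480,200) and (585,310). In the top view the cup (305,143) and tape (357,165) look unmoved, but the raw image difference there was large, so I check it numerically.

Run:
```python
from h import *
for n,rs in {"side":[(155,185,55,40),(142,168,40,28)],"top":[(278,118,54,52),(335,145,45,40)]}.items():
    a=cv2.imread(f"pics/{n}0.png",0);b=cv2.imread(f"pics/{n}3.png",0)
    for x,y,w,h in rs:
        r=cv2.matchTemplate(b[y-6:y+h+6,x-6:x+w+6],a[y:y+h,x:x+w],cv2.TM_CCOEFF_NORMED);_,m,_,l=cv2.minMaxLoc(r);print(n,(x,y),"best",round(m,3),"shift",l[0]-6,l[1]-6, "mean",a[y:y+h,x:x+w].mean().round(1),b[y:y+h,x:x+w].mean().round(1))
# drawer: side cloud in front of unit front near drawer
P=cloud("side",np.load("side3.npy"));Q=P[...,:2]-N;X=Q@UX;Y=Q@UY
m=(X<-.062)&(X>-.13)&(abs(Y)<.07)&(P[...,2]>.02)&(P[...,2]<.08);print("pts in front of unit",m.sum(),np.sort(X[m])[:5])
st()
```

```text
side (155, 185) best 0.999 shift 0 0 mean 143.6 150.2
side (142, 168) best 0.999 shift 0 0 mean 136.4 142.7
top (278, 118) best 0.997 shift 0 0 mean 151.4 190.2
top (335, 145) best 0.998 shift 0 0 mean 156.1 193.9
pts in front of unit 0 []
t 19.77 p [0.6514 0.1226 0.1495] F [-4.1 -0.3  7.6] gap 0.254 yang 149.79 tilt [0.0029 0.001 ] q [-14.1  31.3   1.2  90.3  -0.7  58.3 137. ]
```

Run:
```python
from h import *
print(arm.hand_in());st()
```

```text
the job is handed in; nothing more can be done
None
the job is handed in; nothing more can be done
```

I closed the drawer, found the socket that fits, and handed the job in at about 20 s with that socket fully down on the nut and still held in the gripper.

- **Drawer:** I pushed it in until it stopped. The gripper stayed at the same place on two further pushes, with about 21–25 N against the stop. The last side view showed nothing standing out in front of the unit. That camera looks from behind, so the force test is the stronger evidence.
- **First socket (tray end nearest the unit):** it stopped about 12 mm above the lid in two tries at slightly different positions. I put it back upright in the tray, where it stood at its original height.
- **Middle socket:** it went down freely and met the lid with the gripper at 149.5 mm, where 149.6 mm was expected. I left a light push of about 8 N and the grip on it. Its tilt is about 0.2°.
- **Third socket:** I left it untouched, because the middle one already fitted and only one of the three does.
- **Last checks:** the other two sockets stand upright in the tray. The cup and tape show no shift in either camera. A plain image difference there looked large in the top view, but that picture was brighter overall and template matching gave zero shift.

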